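# Put the loupe away in its keyed drawer and lock the unit

## Task

Put the loupe away: press down the round key so that the key that was down pops up, pull out the drawer under the round key, stand the loupe upright on that drawer's floor and let go of it, then slide the drawer gently fully shut and press the long lock key so that the round key pops up again. Leave the other drawers shut and the vial, clamp and painting stand where they are.

Things in the scene. Friction and masses are not known exactly. Their poses are not given: they have to be found in the camera images.
- unit: Clear plastic drawer unit fixed to the table, 150 mm deep (x), 306 wide (y), 64 high: four drawers side by side, 62 mm apart, on top a grey console (top at 86 mm, x -35 to +45 mm) with five white keys in a row along y, one above each drawer and the lock key at the +y end. Origin: centre of the underside, on the table; x points from the drawer fronts (x = -75 mm) to the back, z up.
- round_key_top (a point): Centre of the top of the round key, a white disc 34 mm across; the other three drawer keys are square. It stands above its drawer, anywhere in the row of four. Top 100 mm above the table when up, 92 mm when latched down. It moves straight down.
- round_key (a joint): Depth of the round key in m: 0 up, 0.0084 latched, 0.0105 hard stop; pressing takes about 3 N until the stop. Interlocked: a key pressed past 8.4 mm stays down when let go; the key that was down pops up. A drawer slides only while its own key is down; a key can pop up only if its drawer is within 3 mm of shut.
- lock_key_top (a point): Centre of the top of the lock key, a long white bar 56 mm (unit's x) by 22 mm (unit's y); same heights as the round key.
- lock_key (a joint): Depth of the lock key in m, like round_key. It opens no drawer: with it down all drawers are locked.
- round_drawer (a joint): How far the drawer under the round key is pulled out, in m: 0 shut, 0.085 fully out, along the unit's -x. Slides with about 1 N of friction and stays where it is left.
- round_drawer_pull (a point): Middle of the grey pull of the drawer under the round key: an upright fin 34 mm long (unit's x, straight out of the drawer front), 12 mm thick (unit's y), 22 to 52 mm above the table. This point is 20 mm in front of the drawer front, 37 mm above the table, and moves with the drawer. Pinch it from above across the unit's y; neighbouring fins are 62 mm away.
- round_drawer_floor (a point): Point on the floor of that drawer, mid-width, 40 mm behind its front face, 9 mm above the table; moves with the drawer, axes as the unit's. Floor 50 mm wide inside, side walls 10 mm high; the front plate (4 mm thick) reaches 56 mm above the table. Empty; the other drawers hold small stock. Headroom inside the unit above the drawer floor: 52 mm.
- loupe: Stubby aluminium loupe standing on its round base, a cylinder 44 mm high: base 36 mm across (lowest 7 mm), barrel 30 mm across, eyepiece rim 33 mm across in the top 4 mm. 50 to 100 g. Origin: centre of its underside, z up along the barrel.
- vial: Bystander: glass vial 28 mm across, 60 mm high with its cork, upright; origin: centre of its underside.
- clamp: Bystander: steel spring clamp lying flat, about 100 mm by 50 mm by 19 mm; origin about its middle on the table.
- stand: Bystander: grey plastic painting stand, spool-shaped, foot 68 mm across, 62 mm high; origin: centre of its underside.
- square_a_key (a joint): Depth of the square key that is down at the start (its drawer holds two small vials); cap 30 mm square; values like round_key.
- square_a_drawer (a joint): Pull-out of the drawer under that key, values like round_drawer.
- square_b_key (a joint): Depth of the square key above the drawer with three white pots; cap 30 mm square; values like round_key.
- square_b_drawer (a joint): Pull-out of the drawer under that key, values like round_drawer.
- square_c_key (a joint): Depth of the square key above the drawer with a carton; cap 30 mm square; values like round_key.
- square_c_drawer (a joint): Pull-out of the drawer under that key, values like round_drawer.
Things that resemble listed ones, but are neither listed nor needed, are in the scene too. Leave any black or blue look-alike of the part that bears square_b_key alone.

How it is judged:
By the outcome, as a careful person would: the job done as asked, in the order asked, and still so for the second after the job is handed in, with the robot touching nothing.
It also fails if it takes over 72 s, if anything falls off the work surface, if the arm or the gripper's body presses on something with over 40 N, if the wrist force passes 120 N, or if a joint passes its speed limit or range.

## Robot

A 7-joint arm with a two-finger parallel gripper is mounted at the origin on the work surface. World frame = base frame: x ahead of the robot, y to its left, z up, the work surface at z = 0. Lengths are in m, angles in degrees, forces in N, time in s.
With the tool pointing down it reaches from about 0.425 to 1.025 m from the base axis. Payload 3.6 kg.
Tool frame: the origin (TCP) lies on the centre line of the jaws, within the pads' length; the fingertips stand 14 mm ahead of it and the grasp point (between the pads) lies 5 mm behind it; z points along the fingers, x is the direction in which the jaws open and shut, and the axes are right-handed (so a half turn about z gives the same grasp; the last joint's range is limited). The gripper opens to 85 mm and grips with 20 to 120 N. Pads are 22 mm wide; open, the fingers measure 114 mm over their backs; the gripper's body (76 mm by 85 mm) begins 54 mm behind the grasp point. The pads swing forward as they close: fully open they stand 13 mm farther back than shut.
Start: joints at [59.33, 33.873, 2.773, 92.16, -1.908, 54.013, -1.931], TCP at [0.31, -0.655, 0.245] pointing down, gripper open.
Joint ranges: [-153.93, 153.93], [-27.13, 128.08], [-72.61, 78.16], [10.71, 143.7], [-87.88, 267.88], [4.46, 118.87], [-176.78, 176.78]. Speed limits (degrees/s): [147.25, 147.25, 180, 180, 180, 180, 180].

## Interface

Orientations are given as [roll, pitch, yaw] about the fixed x, y, z axes, in that order (R = Rz(yaw) Ry(pitch) Rx(roll)).
In Python, from bench import ctrl gives the robot as it stands. The module is installed in compiled form; this text tells all that it offers.
- The arm moves only by the tool move_arm, never from a script. Its arguments are lists of equal length, an entry for each row: "dp": the shift along the tool's x, y, z each as a share of 2 cm, from -1 to 1, a list of three; "dr": the turn, a rotation vector about the tool's x, y, z each as a share of 10 degrees, from -1 to 1, a list of three; "fingers": the opening, from -1 (shut) to 1 (fully open). A call has 1 to 12 rows; each row shifts and turns the commanded pose from where the row before left it, along the tool's axes as they then stand; what a row does not reach is not made up. A row lasts 1/8 s, in which the tool goes at most 62.5 mm and 10.7 degrees, less where a joint would pass 70% of its speed; a pose out of reach is approached as far as the arm can. A call with a number of a shift or a turn outside -1 to 1 is refused whole. A call with a gripper value outside its range is refused whole. The fingers move at their own pace and stop on an object; the grip force is fixed at half the most. Time passes only in rows, so rows that do not move let the fingers close. It gives the time, the measured TCP pose, the force and the opening at its end, in the units of the state.
- ctrl.state(): the state, without advancing time (a new reading comes with each control period).
- ctrl.read_camera(name): name is "scene" or "top" or "wrist"; returns the picture (420x560x3 uint8, red, green, blue); there is no depth.
- ctrl.get_calibration(name): a dict with "fovy" (degrees; the focal length in pixels is half the picture's height over the tangent of half this angle, whatever the lens; pixels are square), "cx", "cy" (the principal point, pixels), "rvec" (rotation vector, rad) and "tvec" (3), from world to camera coordinates, as OpenCV has them. Camera axes: x right, y down, z forward; pixel columns grow to the right and rows downward; lengths in m; the calibration is good to about 2 mm. The wrist camera is an equidistant fisheye: a pixel r from the principal point sees the ray r / f radians off the axis. A picture is of the moment at which its call begins: read the wrist's pose just before it. get_calibration takes no time and is no camera call; for the wrist camera it gives the pose at the moment of the call.
- ctrl.close_job(): hands the job in, once; it reports no verdict.
The state is a dict: "time": time; "qpos": joint angles; "joint_velocities": joint speeds; "joint_efforts": joint torques, N m; "tcp_pos": TCP position; "tcp_rot": TCP orientation; "force": force on the tool from outside, world axes, zero at the start; "wrist_torque": the same for the moment, N m; "width": opening from 0.0 (shut) to 1.0 (fully open).
Only numpy, scipy, OpenCV 4.12 (cv2) and the standard library are available. Lean on these libraries where they do the work, as an engineer would, in place of code of your own. Each camera call takes 0.05 s, during which the arm holds its last target.

## Working session

There is one attempt and no reset: what is moved stays moved. The work goes in short steps, Python scripts to look and compute and a tool call to move; the robot and the scene stay as the last step left them, time stands still between calls to the robot, and variables do not carry over. Pictures are saved under pics/ and viewed, and the job is handed in when it is done.

Besides the shell and the picture viewer there is one more tool, called after ">>>" as name(argument=value, ...) on one line, values as JSON. move_arm: Moves the arm, as the interface text tells. Its arguments: {"type":"object","properties":{"dp":{"type":"array"},"dr":{"type":"array"},"fingers":{"type":"array"}},"required":["dp","dr","fingers"]}

```bash
mkdir -p pics; python3 - <<'E'
from bench import ctrl
import cv2
s=ctrl.state();print(s)
for n in ["scene","top","wrist"]:
    print(n,ctrl.get_calibration(n))
    cv2.imwrite(f"pics/{n}0.png",ctrl.read_camera(n)[:,:,::-1])
E
```

```text
{'time': 0.0, 'qpos': array([59.3302392 , 33.92762041,  2.76739472, 92.23554519, -1.90648589,
       54.01438   , -1.92958886]), 'joint_velocities': array([-0.08246184,  0.06942384, -0.08001675,  0.08554293,  0.04253873,
        0.045001  , -0.06855158]), 'joint_efforts': array([-3.67960665e-04, -5.48701251e+01,  1.54638715e+00, -1.98131347e+01,
        9.40166472e-03,  8.78424937e-03,  1.98241679e-06]), 'tcp_pos': array([ 0.30963914, -0.65466831,  0.24412276]), 'tcp_rot': array([ 1.79991372e+02,  1.31183207e-01, -6.46806513e+01]), 'force': array([-0.43231581,  0.10969738,  0.2381796 ]), 'wrist_torque': array([0.0301272 , 0.02198804, 0.00129565]), 'width': 1.0001165732222987}
scene {'fovy': 54.44101299616766, 'cx': 281.21606658926225, 'cy': 204.2018418290796, 'rvec': array([ 2.08511425,  1.17772916, -0.47528186]), 'tvec': array([-0.30760559, -0.29045047,  1.32460968])}
top {'fovy': 47.91763547026677, 'cx': 280.3628652680741, 'cy': 214.22316406846923, 'rvec': array([ 2.05337187, -2.1733603 ,  0.22217228]), 'tvec': array([0.02494039, 0.62022779, 1.23614977])}
wrist {'fovy': 65.70646984690485, 'cx': 276.66861430435455, 'cy': 212.0338560976704, 'rvec': array([-2.40780317,  1.52213463,  0.25920258]), 'tvec': array([-0.7246614 , -0.04279777,  0.38246936])}
```

View pics/scene0.png

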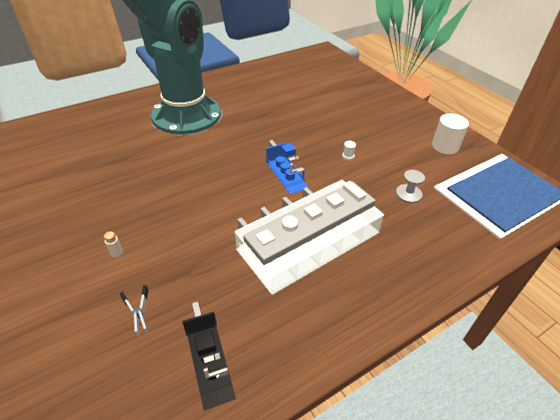

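View pics/top0.png

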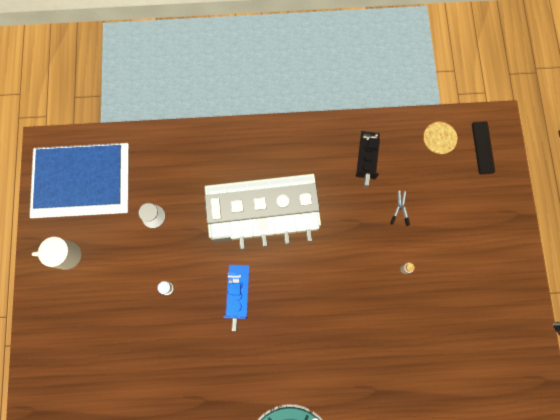

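View pics/wrist0.png

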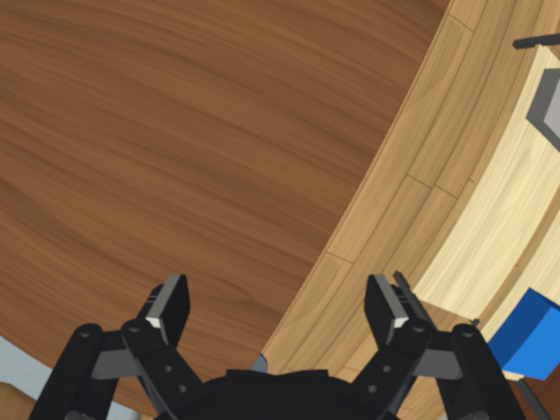

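```bash
cat > h.py <<'E'
import numpy as np,cv2
from bench import ctrl
from scipy.spatial.transform import Rotation as Ro
def K(c): 
    f=210/np.tan(np.radians(c['fovy'])/2); return f,np.array([[f,0,c['cx']],[0,f,c['cy']],[0,0,1]])
def proj(n,P,c=None):
    c=c or ctrl.get_calibration(n); f,k=K(c)
    P=np.atleast_2d(np.array(P,float))
    R,_=cv2.Rodrigues(c['rvec']); X=P@R.T+c['tvec']
    if n=='wrist':
        r=np.hypot(X[:,0],X[:,1]); th=np.arctan2(r,X[:,2]); s=f*th/np.maximum(r,1e-9)
        return np.c_[c['cx']+s*X[:,0],c['cy']+s*X[:,1]]
    return np.c_[c['cx']+f*X[:,0]/X[:,2],c['cy']+f*X[:,1]/X[:,2]]
def back(n,uv,z,c=None):
    c=c or ctrl.get_calibration(n); f,k=K(c)
    R,_=cv2.Rodrigues(c['rvec']); o=-R.T@c['tvec']
    d=(np.array(uv,float)-[c['cx'],c['cy']])/f
    if n=='wrist':
        t=np.hypot(*d); ray=np.r_[d/max(t,1e-9)*np.sin(t),np.cos(t)]
    else: ray=np.r_[d,1]
    w=R.T@ray; return o+w*(z-o[2])/w[2]
E
python3 - <<'E'
from h import *
im=cv2.imread('pics/top0.png'); cv2.imwrite('pics/tc.png',cv2.resize(im[165:325,130:330],None,fx=4,fy=3.75*1.0,interpolation=cv2.INTER_CUBIC) if 0 else cv2.resize(im[165:315,130:330],None,fx=4,fy=4,interpolation=cv2.INTER_CUBIC))
im=cv2.imread('pics/scene0.png'); cv2.imwrite('pics/sc.png',cv2.resize(im[135:285,230:430],None,fx=4,fy=4,interpolation=cv2.INTER_CUBIC))
for uv,z in [((306,200),.092),((283,201),.1),((260,204),.1),((237,206),.1),((215,209),.1),((165,288),.044),((151,212),.06),((408,268),.06),((237,300),.02)]: print(uv,back('top',uv,z).round(4))
E
```

```text
(306, 200) [ 0.6502 -0.0816  0.092 ]
(283, 201) [ 0.649  -0.0191  0.1   ]
(260, 204) [0.6443 0.0431 0.1   ]
(237, 206) [0.6423 0.105  0.1   ]
(215, 209) [0.6374 0.1642 0.1   ]
(165, 288) [0.4388 0.313  0.044 ]
(151, 212) [0.6482 0.3465 0.06  ]
(408, 268) [ 0.4541 -0.3453  0.06  ]
(237, 300) [0.3966 0.1217 0.02  ]
```

View pics/tc.png

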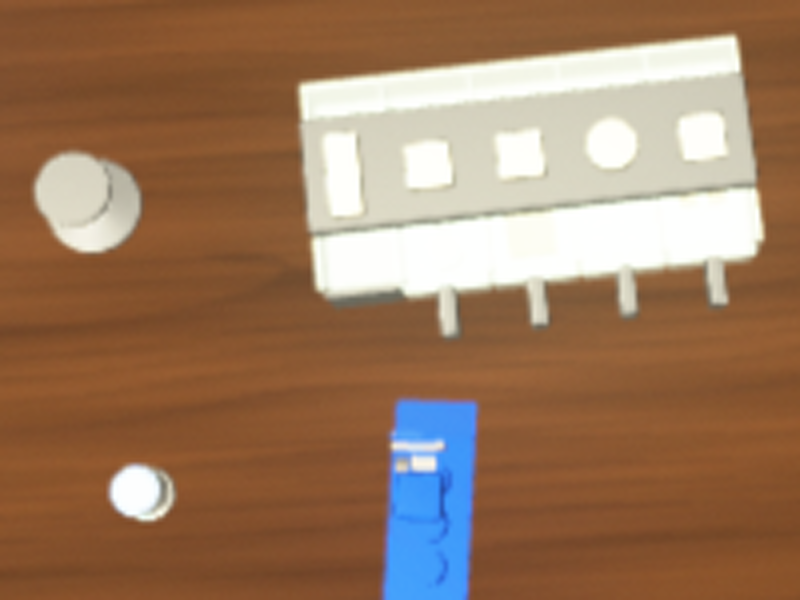

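View pics/sc.png

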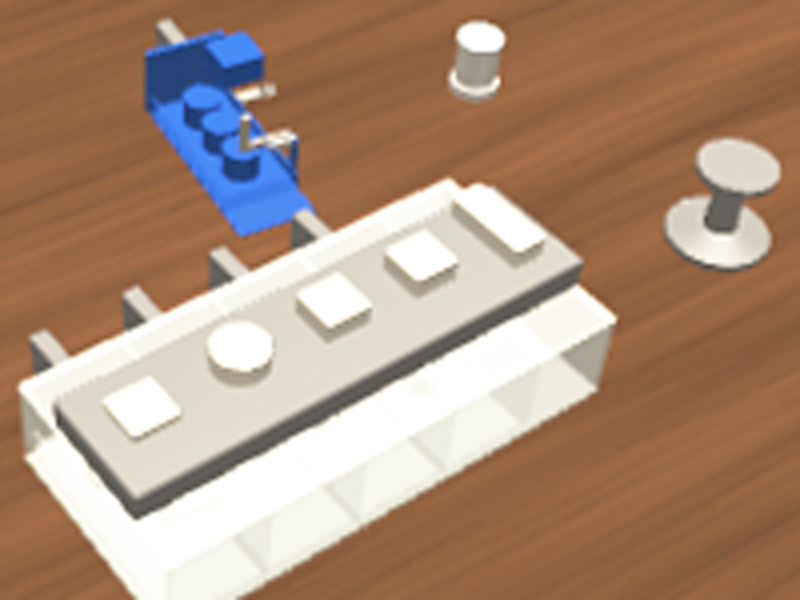

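```bash
python3 - <<'E'
from h import *
from scipy.optimize import least_squares
ct,cs=ctrl.get_calibration('top'),ctrl.get_calibration('scene')
T=lambda u,v:(130+(u+.5)/4-.5,165+(v+.5)/4-.5); S=lambda u,v:(230+(u+.5)/4-.5,135+(v+.5)/4-.5)
ks=[-124,-62,0,62,124]
tk=[(702,137),(611,143),(520,154),(428,164),(344,174)]
sk=[(141,405),(240,346),(333,300),(421,256),(500,220)]
zs=[.1,.1,.1,.1,.1]
def res(p):
    x,y,w,kx,za=p; c,s=np.cos(w),np.sin(w)
    W=lambda X,Y,Z:[x+c*X-s*Y,y+s*X+c*Y,Z]
    P=[W(kx,k/1000,za if i==0 else .1) for i,k in enumerate(ks)]
    C=[W(-.035,-.153,.086),W(.045,-.153,.086),W(.045,.153,.086)]
    r=[proj('top',P,ct)-[T(*a) for a in tk],proj('scene',P,cs)-[S(*a) for a in sk],
       proj('scene',C,cs)-[S(*a) for a in [(58,405),(135,495),(583,262)]]]
    C2=[W(.045,-.153,.086),W(-.035,-.153,.086),W(-.035,.153,.086),W(.045,.153,.086)]
    r.append(proj('top',C2,ct)-[T(*a) for a in [(741,74),(757,187),(311,234),(302,122)]])
    return np.concatenate(r).ravel()
o=least_squares(res,[.64,.04,.05,.005,.092]); print(o.x,np.degrees(o.x[2])); print(o.fun.reshape(-1,2).round(2))
x,y,w=o.x[:3];c,s=np.cos(w),np.sin(w)
W=lambda X,Y,Z:np.array([x+c*X-s*Y,y+s*X+c*Y,Z])
fins=[proj('top',W(-.109,k/1000,.052),ct)[0] for k in ks[:4]]
print(((np.array(fins)-[130,165])*4).round(0))
print('pull',W(-.095,-.062,.037),'key',W(o.x[3],-.062,.1),'lock',W(o.x[3],.124,.1))
# loupe
def rl(p): return np.r_[proj('top',[p[0],p[1],.044],ct)[0]-T(134,491),proj('scene',[p[0],p[1],.044],cs)[0]-S(480,38)]
q=least_squares(rl,[.44,.31]); print('loupe',q.x,q.fun)
E
```

```text
[0.64555077 0.04106275 0.05840448 0.00150943 0.09418454] 3.3463303645568456
[[ 1.21 -0.57]
 [ 1.2   0.  ]
 [ 1.04 -0.16]
 [ 1.09 -0.07]
 [-0.92  0.03]
 [-0.63  0.23]
 [-0.56  0.65]
 [-0.43  0.45]
 [-0.4   0.42]
 [ 0.66 -0.99]
 [-1.18 -2.27]
 [ 0.67  0.61]
 [ 1.46 -1.  ]
 [-0.2  -0.6 ]
 [-0.38 -0.53]
 [-1.5   0.5 ]
 [-1.67 -0.12]]
[[722. 303.]
 [633. 314.]
 [543. 324.]
 [453. 334.]]
pull [ 0.55433177 -0.02637681  0.037     ] key [ 0.65067664 -0.02074343  0.1       ] lock [0.63981958 0.16493943 0.1       ]
loupe [0.4402987  0.31727955] [ 0.29853945  0.17465668  0.35441082 -0.07064735]
```

>>> move_arm(dp=[[0,0,0],[-0.5,-0.3,0],[-1,-0.6,0],[-1,-0.6,0],[-1,-0.6,0],[-1,-0.6,0],[-1,-0.6,0],[-1,-0.6,0],[-1,-0.6,0],[-1,-0.6,0],[-1,-0.6,0],[-1,-0.6,0]], dr=[[0,0,1],[0,0,1],[0,0,0.2],[0,0,0],[0,0,0],[0,0,0],[0,0,0],[0,0,0],[0,0,0],[0,0,0],[0,0,0],[0,0,0]], fingers=[-1,-1,-1,-1,-1,-1,-1,-1,-1,-1,-1,-1])

```text
time: 1.65
tcp_pos: [0.4213, -0.4358, 0.2454]
tcp_rot: [-180.0, -0.0, -86.7]
force: [-0.4, -0.9, -0.5]
width: -0.002
```

>>> move_arm(dp=[[-1,-0.63,0],[-1,-0.63,0],[-1,-0.63,0],[-1,-0.63,0],[-1,-0.63,0],[-1,-0.63,0],[-1,-0.63,0],[-1,-0.63,0],[-1,-0.63,0],[-1,-0.63,0],[-1,-0.63,0],[-1,-0.63,0]], dr=[[0,0,0],[0,0,0],[0,0,0],[0,0,0],[0,0,0],[0,0,0],[0,0,0],[0,0,0],[0,0,0],[0,0,0],[0,0,0],[0,0,0]], fingers=[-1,-1,-1,-1,-1,-1,-1,-1,-1,-1,-1,-1])

```text
time: 3.15
tcp_pos: [0.5581, -0.1875, 0.2454]
tcp_rot: [-180.0, -0.0, -86.7]
force: [0.1, 0.3, 0.4]
width: -0.005
```

>>> move_arm(dp=[[-1,-0.63,0],[-1,-0.63,0],[-1,-0.63,0],[-1,-0.63,0],[-1,-0.63,0],[-1,-0.63,0],[-1,-0.63,0],[0,0,0]], dr=[[0,0,0],[0,0,0],[0,0,0],[0,0,0],[0,0,0],[0,0,0],[0,0,0],[0,0,0]], fingers=[-1,-1,-1,-1,-1,-1,-1,-1])

```text
time: 4.15
tcp_pos: [0.6388, -0.0407, 0.2452]
tcp_rot: [-180.0, 0.1, -86.4]
force: [0.3, 0.0, 0.2]
width: 0.001
```

```bash
python3 - <<'E'
from h import *
s=ctrl.state();print(s['time'],s['tcp_pos'],s['tcp_rot'],s['force'])
c=ctrl.get_calibration('wrist');print(c)
im=ctrl.read_camera('wrist')[:,:,::-1];cv2.imwrite('pics/w1.png',im)
R,_=cv2.Rodrigues(c['rvec']);print('cam',-R.T@c['tvec'],'axis',R[2])
print(proj('wrist',[[.6507,-.0207,.1],[.6398,.1649,.1],[.5543,-.0264,.052],s['tcp_pos'],s['tcp_pos']-[0,0,.014]],c))
E
```

```text
4.15 [ 0.63881565 -0.04071872  0.24515175] [-1.79964040e+02  7.33303022e-02 -8.64374037e+01] [0.26938291 0.01136235 0.24073486]
{'fovy': 65.70646984690485, 'cx': 276.66861430435455, 'cy': 212.0338560976704, 'rvec': array([-2.10048852,  1.97119895,  0.33328236]), 'tvec': array([-0.08109666,  0.55848406,  0.59048279])}
cam [ 0.7247587  -0.03583706  0.37495542] axis [-0.32686155 -0.01946912 -0.94487167]
[[254.47358248 187.9219697 ]
 [ 73.18477295 190.23746233]
 [258.99215179 260.68304674]
 [275.8413943  293.97329258]
 [275.93833446 278.95519626]]
```

View pics/w1.png

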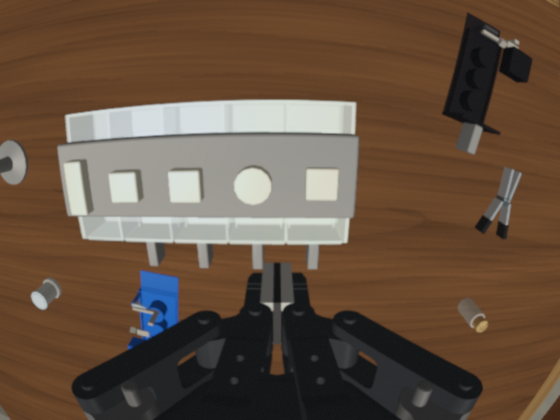

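```bash
python3 - <<'E'
from h import *
c=ctrl.get_calibration('wrist')
for n,uv,z in [('a',(322.5,184),.092),('round',(252.5,186),.1),('c',(185,186.5),.1),('b',(124,187),.1),('lock',(76,187.5),.1),
 ('fin tip a',(313,268),.052),('fin tip r',(257.5,268),.052),('fin c',(205,266),.052),('con FR',(357,217),.086),('con BR',(357,136),.086),('con FL',(67,215),.086),('loupe top',(40,299),.044)]: print(n,back('wrist',uv,z,c).round(4))
E
```

```text
a [ 0.6551 -0.0837  0.092 ]
round [ 0.6514 -0.0213  0.1   ]
c [0.6478 0.0396 0.1   ]
b [0.6448 0.1011 0.1   ]
lock [0.6423 0.1581 0.1   ]
fin tip a [ 0.5474 -0.0902  0.052 ]
fin tip r [ 0.5437 -0.0274  0.052 ]
fin c [0.5416 0.0331 0.052 ]
con FR [ 0.6234 -0.1219  0.086 ]
con BR [ 0.7006 -0.1121  0.086 ]
con FL [0.6063 0.1859 0.086 ]
loupe top [0.4452 0.3107 0.044 ]
```

>>> move_arm(dp=[[-0.95,-0.67,0],[0,0,1],[0,0,1],[0,0,1],[0,0,1],[0,0,1],[0,0,1],[0,0,0],[0,0,0]], dr=[[0,0,0],[0,0,0],[0,0,0],[0,0,0],[0,0,0],[0,0,0],[0,0,0],[0,0,0],[0,0,0]], fingers=[-1,-1,-1,-1,-1,-1,-1,-1,-1])

```text
time: 5.32
tcp_pos: [0.6504, -0.0243, 0.1255]
tcp_rot: [-180.0, -0.0, -86.7]
force: [0.0, -0.5, -0.1]
width: 0.0
```

>>> move_arm(dp=[[-0.15,0,0.5],[0,0,0.3],[0,0,0.2],[0,0,0],[0,0,0]], dr=[[0,0,0],[0,0,0],[0,0,0],[0,0,0],[0,0,0]], fingers=[-1,-1,-1,-1,-1])

```text
time: 5.95
tcp_pos: [0.6502, -0.0209, 0.1055]
tcp_rot: [-180.0, 0.0, -86.7]
force: [1.2, 1.4, 1.7]
width: 0.003
```

>>> move_arm(dp=[[0,0,0.06],[0,0,0.04],[0,0,0]], dr=[[0,0,0],[0,0,0],[0,0,0]], fingers=[-1,-1,-1])

```text
time: 6.32
tcp_pos: [0.6501, -0.0211, 0.1037]
tcp_rot: [-180.0, 0.0, -86.7]
force: [0.5, 0.9, 3.9]
width: -0.006
```

>>> move_arm(dp=[[0,0,-1],[0,0,-1],[0,0.2,-1],[0,1,0],[0,1,0],[0,1,0],[0,1,0],[0,0.5,0],[0,0,0]], dr=[[0,0,0],[0,0,0],[0,0,0],[0,0,0],[0,0,0],[0,0,0],[0,0,0],[0,0,0],[0,0,0]], fingers=[-1,-1,-0.1,-0.1,-0.1,-0.1,-0.1,-0.1,-0.1])

```text
time: 7.45
tcp_pos: [0.5556, -0.0268, 0.164]
tcp_rot: [-180.0, -0.0, -86.7]
force: [0.2, -0.3, -0.0]
width: 0.45
```

```bash
python3 - <<'E'
from h import *
s=ctrl.state();print(s['time'],s['tcp_pos'],s['tcp_rot'],s['force'],s['width'])
c=ctrl.get_calibration('wrist')
im=ctrl.read_camera('wrist')[:,:,::-1];cv2.imwrite('pics/w2.png',im)
sc=ctrl.read_camera('scene')[:,:,::-1];cv2.imwrite('pics/s2.png',cv2.resize(sc[135:285,230:430],None,fx=4,fy=4))
E
```

```text
7.45 [ 0.5556273  -0.02684869  0.16400157] [-1.79967568e+02 -4.59983665e-03 -8.66974400e+01] [ 0.16794176 -0.33840992 -0.03627787] 0.4504501389279003
```

View pics/w2.png

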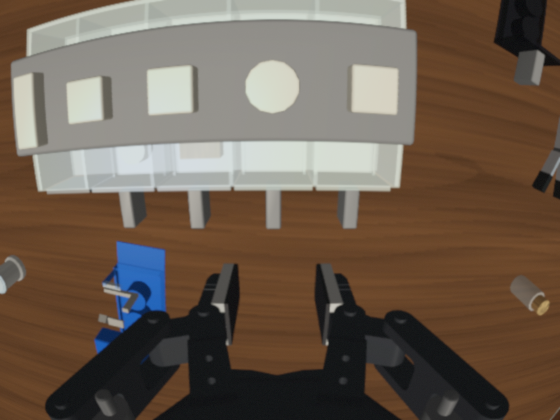

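View pics/s2.png

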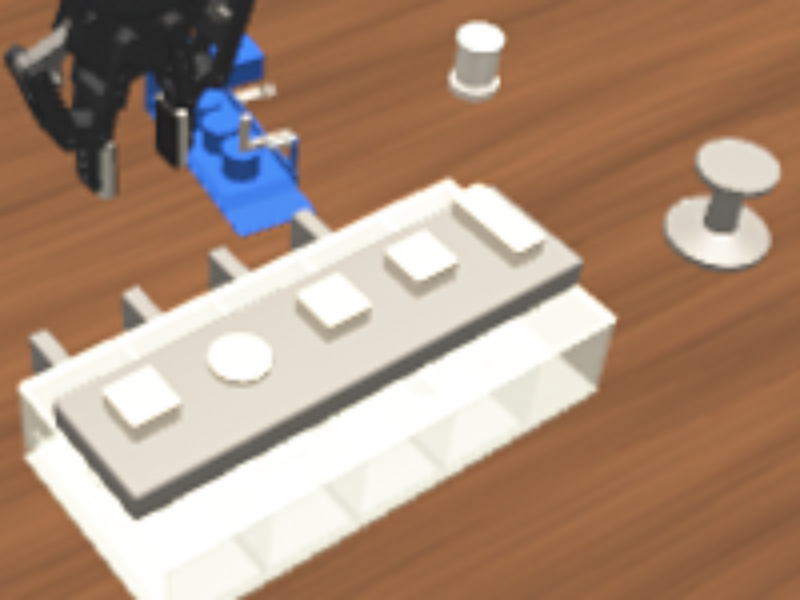

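The round key is latched: in the scene crop its top dropped from row 346 to 357. Square a popped up (405 to 398). The round drawer's fin is at wrist pixel (273,190–228).

```bash
python3 - <<'E'
from h import *
for uv in [(273,228),(273,190),(348,228)]: print(back('wrist',uv,.052))
for uv in [(9,262),(5,272)]: print(back('wrist',uv,.044))
print(back('wrist',(117,242),.005),back('wrist',(166,252),.005))
E
```

```text
[ 0.54579769 -0.0246967   0.052     ]
[ 0.57721146 -0.0229528   0.052     ]
[ 0.5491742  -0.08559815  0.052     ]
[0.47730912 0.27880793 0.044     ]
[0.46183439 0.29272309 0.044     ]
[0.49960897 0.13965443 0.005     ] [0.49315692 0.08322928 0.005     ]
```

>>> move_arm(dp=[[-0.14,-0.15,0.4],[0,0,1],[0,0,1],[0,0,1],[0,0,1],[0,0,1],[0,0,1],[0,0,0],[0,0,0],[0,0,0],[0,0,0]], dr=[[0,0,0],[0,0,0],[0,0,0],[0,0,0],[0,0,0],[0,0,0],[0,0,0],[0,0,0],[0,0,0],[0,0,0],[0,0,0]], fingers=[-0.1,-0.1,-0.1,-0.1,-0.1,-0.1,-0.1,-0.1,-1,-1,-1])

```text
time: 8.93
tcp_pos: [0.5595, -0.0237, 0.0359]
tcp_rot: [-179.9, -0.0, -86.7]
force: [1.0, -0.6, -0.8]
width: 0.133
```

>>> move_arm(dp=[[0,0.25,0],[0,0.5,0],[0,0.5,0],[0,0.5,0],[0,0.5,0],[0,0.5,0],[0,0.5,0],[0,0.5,0],[0,0.3,0],[0,0.1,0],[0,0,0]], dr=[[0,0,0],[0,0,0],[0,0,0],[0,0,0],[0,0,0],[0,0,0],[0,0,0],[0,0,0],[0,0,0],[0,0,0],[0,0,0]], fingers=[-1,-1,-1,-1,-1,-1,-1,-1,-1,-1,-1])

```text
time: 10.3
tcp_pos: [0.475, -0.0286, 0.0357]
tcp_rot: [180.0, 0.0, -86.7]
force: [-0.2, 0.4, 7.1]
width: 0.131
```

>>> move_arm(dp=[[0,0,0],[0,0,0],[0,0,-1],[0,0,-1],[0,0,-1],[0,0,-1],[0,0,-1],[0,0,-1],[0,0,0],[0,0,0],[0,0,0],[0,0,0]], dr=[[0,0,0],[0,0,0],[0,0,0],[0,0,0],[0,0,0],[0,0,-1],[0,0,-1],[0,0,-1],[0,0,-1],[0,0,-1],[0,0,-1],[0,0,-1]], fingers=[-0.2,-0.1,-0.1,-0.1,-0.1,0.2,0.4,0.4,0.4,0.4,0.4,0.4])

```text
time: 11.8
tcp_pos: [0.4749, -0.0286, 0.1549]
tcp_rot: [180.0, 0.1, -16.4]
force: [1.1, 0.6, 0.1]
width: 0.7
```

```bash
python3 - <<'E'
from h import *
s=ctrl.state();print(s['time'],s['tcp_pos'],s['tcp_rot'],s['force'],s['width'])
im=ctrl.read_camera('top')[:,:,::-1];cv2.imwrite('pics/t3.png',cv2.resize(im[165:315,130:330],None,fx=4,fy=4))
im=ctrl.read_camera('wrist')[:,:,::-1];cv2.imwrite('pics/w3.png',im)
E
```

```text
11.8 [ 0.47486078 -0.02862796  0.15486883] [ 1.79961622e+02  9.51168758e-02 -1.63503026e+01] [1.14600659 0.59984977 0.13180245] 0.7004324706235198
```

View pics/w3.png

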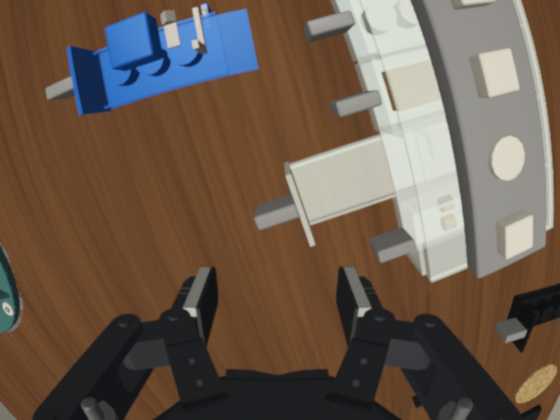

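View pics/t3.png

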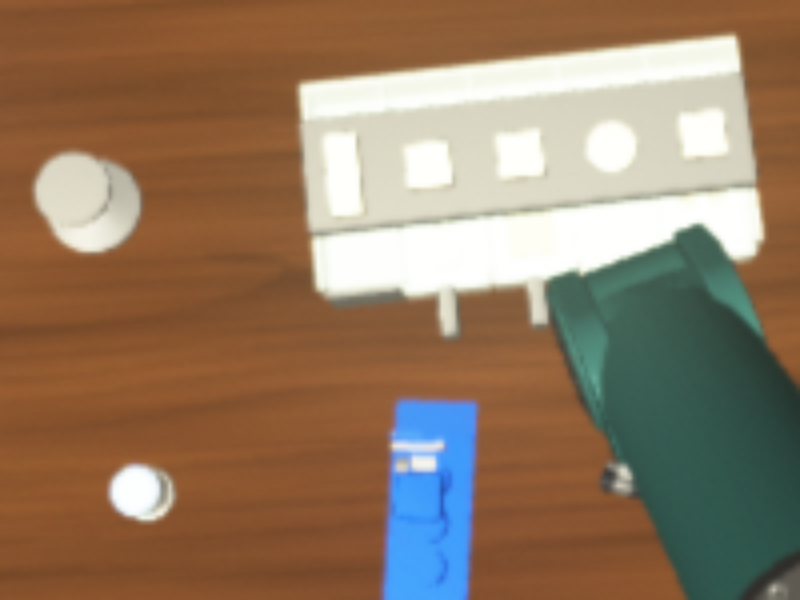

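Wrist picture: the round drawer is out and empty, front plate from (288,167) to (312,243), fin at (257,218). The other drawers are shut and the loupe is untouched.

```bash
python3 - <<'E'
from h import *
for n,uv,z in [('pl',(286,163),.056),('pr',(314,244),.056),('fintip bot edge',(256,214),.052),('fl',(296,178),.011),('unit',(383,137),.011)]: print(n,back('wrist',uv,z).round(4))
E
```

```text
pl [0.4948 0.0098 0.056 ]
pr [ 0.4981 -0.0572  0.056 ]
fintip bot edge [ 0.4619 -0.0221  0.052 ]
fl [ 0.4982 -0.0137  0.011 ]
unit [0.5814 0.0009 0.011 ]
```

>>> move_arm(dp=[[0,0,0],[0,0,0],[-0.04,-1,0],[-0.04,-1,0],[-0.04,-1,0],[-0.04,-1,0],[-0.04,-1,0],[-0.04,-1,0],[-0.04,-1,0],[-0.04,-1,0],[-0.04,-1,0],[-0.04,-1,0]], dr=[[0,0,-1],[0,0,-1],[0,0,0],[0,0,0],[0,0,0],[0,0,0],[0,0,0],[0,0,0],[0,0,0],[0,0,0],[0,0,0],[0,0,0]], fingers=[0.4,0.4,0.4,0.4,0.4,0.4,0.4,0.4,0.4,0.4,0.4,0.4])

```text
time: 13.4
tcp_pos: [0.4557, 0.1711, 0.155]
tcp_rot: [180.0, 0.1, 3.1]
force: [-0.1, 0.3, 0.7]
width: 0.702
```

>>> move_arm(dp=[[-0.04,-1,0],[-0.04,-1,0],[-0.04,-1,0],[0,0,0],[0,0,0]], dr=[[0,0,0],[0,0,0],[0,0,0],[0,0,0],[0,0,0]], fingers=[0.4,0.4,0.4,0.4,0.4])

```text
time: 14.02
tcp_pos: [0.4501, 0.2292, 0.1549]
tcp_rot: [179.9, 0.1, 3.2]
force: [0.7, -0.1, -0.1]
width: 0.703
```

```bash
python3 - <<'E'
from h import *
s=ctrl.state();print(s['time'],s['tcp_pos'],s['tcp_rot'],s['force'],s['width'])
im=ctrl.read_camera('wrist')[:,:,::-1];cv2.imwrite('pics/w4.png',im)
print(proj('wrist',[[.442,.314,0],[.442,.314,.044]]))
E
```

```text
14.025 [0.45012598 0.22924151 0.15494431] [1.79914394e+02 6.28809419e-02 3.21269853e+00] [ 0.70158063 -0.12089165 -0.13489621] 0.7028588096300648
[[271.07152535 102.07562087]
 [270.02554203 101.96606535]]
```

View pics/w4.png

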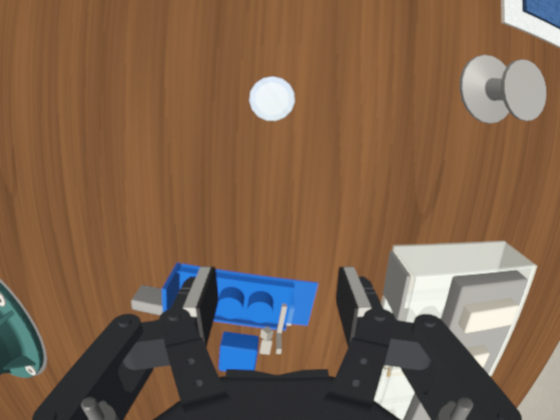

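```bash
python3 - <<'E'
from h import *
p=back('wrist',(271.7,98.7),.04);s=ctrl.state();d=p-s['tcp_pos'];w=np.radians(3.3)
print(p,d@[np.cos(w),np.sin(w),0]/.02,d@[np.sin(w),-np.cos(w),0]/.02)
E
```

```text
[0.44301664 0.31652293 0.04      ] -0.1104696983998517 -4.389382363779584
```

>>> move_arm(dp=[[-0.03,-1,0],[-0.03,-1,0],[-0.03,-1,0],[-0.02,-1,0],[0,-0.39,0],[0,0,0.5],[0,0,1],[0,0,1],[0,0,0],[0,0,0]], dr=[[0,0,0],[0,0,0],[0,0,0],[0,0,0],[0,0,0],[0,0,0],[0,0,0],[0,0,0],[0,0,0],[0,0,0]], fingers=[0.4,0.4,0.4,0.4,0.4,0.4,0.4,0.4,0.4,0.4])

```text
time: 15.32
tcp_pos: [0.4434, 0.3175, 0.1054]
tcp_rot: [180.0, 0.0, 3.3]
force: [-0.3, -0.4, 0.0]
width: 0.699
```

```bash
python3 - <<'E'
from h import *
s=ctrl.state();print(s['time'],s['tcp_pos'],s['tcp_rot'],s['force'],s['width'])
im=ctrl.read_camera('wrist')[:,:,::-1];cv2.imwrite('pics/w5.png',im)
print(proj('wrist',[[.443,.3165,0],[.443,.3165,.044]]))
E
```

```text
15.325 [0.44340697 0.31747741 0.10537277] [1.79977232e+02 2.79892680e-03 3.27157144e+00] [-0.31147577 -0.43827697  0.02961335] 0.6985263019485245
[[273.7610476  216.90169731]
 [273.2724538  240.27527025]]
```

View pics/w5.png

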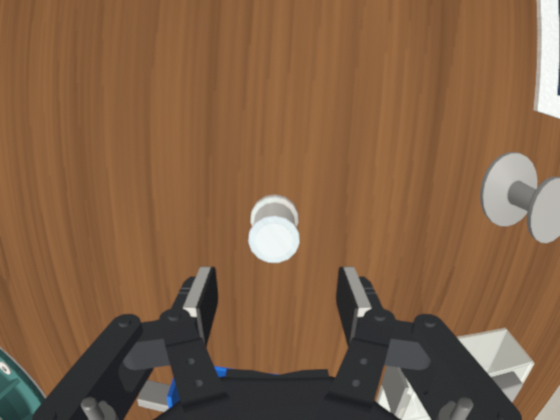

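The loupe's top is at (274,240), where I predicted it, centred between the jaws.

>>> move_arm(dp=[[0,0.05,1],[0,0,1],[0,0,1],[0,0,0.6],[0,0,0.4],[0,0,0],[0,0,0],[0,0,0],[0,0,0],[0,0,0]], dr=[[0,0,0],[0,0,0],[0,0,0],[0,0,0],[0,0,0],[0,0,0],[0,0,0],[0,0,0],[0,0,0],[0,0,0]], fingers=[0.4,0.4,0.4,0.4,0.4,0.4,-1,-1,-1,-1])

```text
time: 16.62
tcp_pos: [0.4431, 0.3172, 0.0258]
tcp_rot: [-180.0, -0.0, 3.3]
force: [-2.5, -0.1, 6.1]
width: 0.354
```

>>> move_arm(dp=[[0,0,-0.5],[0,0,-1],[0,0,-1],[0,0,-1],[0,0,-1],[0,1,-0.5],[0.2,1,0],[0.22,1,0],[0.22,1,0],[0.22,1,0],[0.22,1,0],[0.22,1,0]], dr=[[0,0,0],[0,0,0],[0,0,0],[0,0,0],[0,0,0],[0,0,0],[0,0,0],[0,0,0],[0,0,0],[0,0,0],[0,0,0],[0,0,0]], fingers=[-1,-1,-1,-1,-1,-1,-1,-1,-1,-1,-1,-1])

```text
time: 18.12
tcp_pos: [0.4777, 0.1778, 0.1257]
tcp_rot: [180.0, -0.0, 3.3]
force: [0.7, -0.3, -1.1]
width: 0.349
```

>>> move_arm(dp=[[0.22,1,0],[0.22,1,0],[0.22,1,0],[0.22,1,0],[0.22,1,0],[0.22,1,0],[0.22,1,0],[0.22,1,0],[0.22,1,0],[0.22,1,0],[0,0.3,0],[0,0,0]], dr=[[0,0,0],[0,0,0],[0,0,0],[0,0,0],[0,0,0],[0,0,0],[0,0,0],[0,0,0],[0,0,0],[0,0,0],[0,0,0],[0,0,0]], fingers=[-1,-1,-1,-1,-1,-1,-1,-1,-1,-1,-1,-1])

```text
time: 19.62
tcp_pos: [0.5329, -0.0246, 0.1254]
tcp_rot: [-180.0, 0.0, 3.3]
force: [0.1, -0.1, -1.5]
width: 0.351
```

```bash
python3 - <<'E'
from h import *
s=ctrl.state();print(s['time'],s['tcp_pos'],s['tcp_rot'],s['force'],s['width'])
im=ctrl.read_camera('wrist')[:,:,::-1];cv2.imwrite('pics/w6.png',im)
im=ctrl.read_camera('scene')[:,:,::-1];cv2.imwrite('pics/s6.png',cv2.resize(im[135:285,210:410],None,fx=4,fy=4))
E
```

```text
19.625 [ 0.53291079 -0.02458643  0.12540398] [-1.79996203e+02  5.64484206e-03  3.26704143e+00] [ 0.05275541 -0.06751321 -1.50248226] 0.35134575007364505
```

View pics/w6.png

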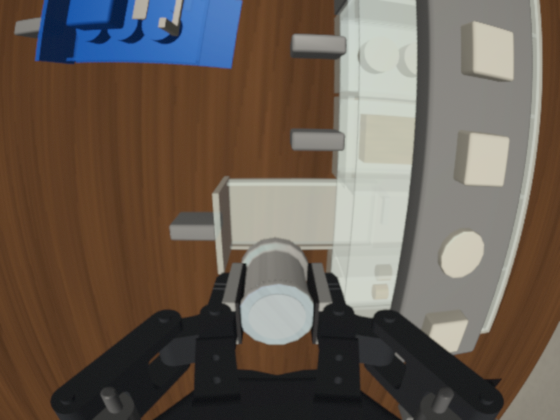

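View pics/s6.png

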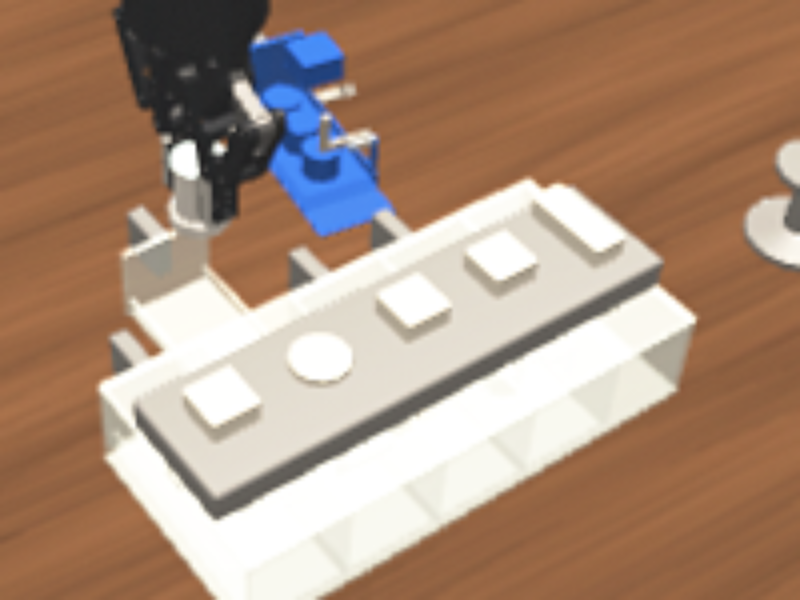

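```bash
python3 - <<'E'
from h import *
for n,uv,z in [('wall+',(332,181),.019),('wall-',(332,248),.019),('wall+',(232,180),.019),('frontplate top edge inner',(228,179),.056),('outer',(219,179),.056),('fin',(171,225),.052),('finbase',(217,224),.052),('unit front top',(334,230),.064)]: print(n,back('wrist',uv,z).round(4))
E
```

```text
wall+ [0.5744 0.0064 0.019 ]
wall- [ 0.5809 -0.049   0.019 ]
wall+ [0.4993 0.0026 0.019 ]
frontplate top edge inner [0.5014 0.0122 0.056 ]
outer [0.4956 0.012  0.056 ]
fin [ 0.4607 -0.0233  0.052 ]
finbase [ 0.4937 -0.0204  0.052 ]
unit front top [ 0.5708 -0.0152  0.064 ]
```

>>> move_arm(dp=[[0.22,0,0.3],[0,0,1],[0,0,1],[0,0,0.8],[0,0,0.7],[0,0,0.4],[0,0,0]], dr=[[0,0,0],[0,0,0],[0,0,0],[0,0,0],[0,0,0],[0,0,0],[0,0,0]], fingers=[-1,-1,-1,-1,-1,-1,-1])

```text
time: 20.6
tcp_pos: [0.5373, -0.024, 0.0408]
tcp_rot: [180.0, 0.1, 3.3]
force: [-0.1, -0.4, -0.9]
width: 0.353
```

>>> move_arm(dp=[[0,0,0.15],[0,0,0.1],[0,0,0.05],[0,0,0]], dr=[[0,0,0],[0,0,0],[0,0,0],[0,0,0]], fingers=[-1,-1,-1,-1])

```text
time: 21.1
tcp_pos: [0.5376, -0.0242, 0.0354]
tcp_rot: [180.0, -0.0, 3.3]
force: [-0.0, -0.6, 0.1]
width: 0.354
```

>>> move_arm(dp=[[0,0,0.03],[0,0,0],[0,0,0],[0,0,0],[0,0,0]], dr=[[0,0,0],[0,0,0],[0,0,0],[0,0,0],[0,0,0]], fingers=[-1,-1,-0.15,-0.1,-0.1])

```text
time: 21.72
tcp_pos: [0.5376, -0.0241, 0.0347]
tcp_rot: [-180.0, -0.0, 3.3]
force: [0.5, 0.3, -0.5]
width: 0.453
```

>>> move_arm(dp=[[0,0,-0.3],[0,0,-0.7],[0,0,-1],[0,0,-1],[0,0,-1],[0,0,-1],[0,0,0]], dr=[[0,0,0],[0,0,0],[0,0,0],[0,0,0],[0,0,0],[0,0,0],[0,0,0]], fingers=[-0.1,-0.1,-0.1,-0.1,-0.1,-0.1,-0.1])

```text
time: 22.6
tcp_pos: [0.5388, -0.0241, 0.1368]
tcp_rot: [180.0, -0.2, 3.3]
force: [-0.2, 0.6, 0.6]
width: 0.449
```

```bash
python3 - <<'E'
from h import *
s=ctrl.state();print(s['time'],s['tcp_pos'],s['tcp_rot'],s['force'],s['width'])
im=ctrl.read_camera('wrist')[:,:,::-1];cv2.imwrite('pics/w7.png',im)
E
```

```text
22.6 [ 0.53879358 -0.02414442  0.1367815 ] [179.98664228  -0.24326217   3.29306504] [-0.20788648  0.57117149  0.60251234] 0.44910100159182736
```

View pics/w7.png

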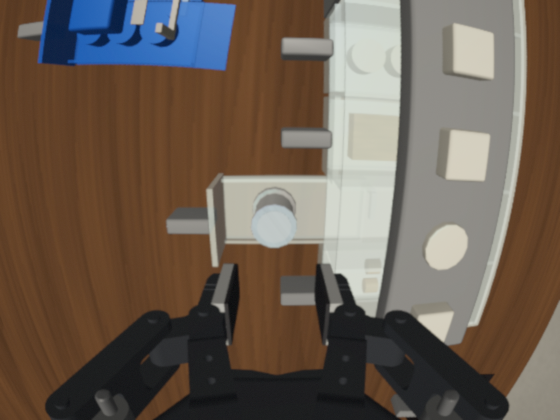

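The loupe is released and standing upright in the drawer, top at (274,226), with clear floor all round it. Next I close the fingers and go down in front of the fin.

>>> move_arm(dp=[[-0.5,0,0],[-1,0,0],[-1,0,0],[-1,0,0],[-1,0,0],[-0.6,0,0.5],[0,0,1],[0,0,1],[0,0,1],[0,0,0.9],[0,0,0.4],[0,0,0]], dr=[[0,0,0],[0,0,0],[0,0,0],[0,0,0],[0,0,0],[0,0,0],[0,0,0],[0,0,0],[0,0,0],[0,0,0],[0,0,0],[0,0,0]], fingers=[-0.1,-1,-1,-1,-1,-1,-1,-1,-1,-1,-1,-1])

```text
time: 24.15
tcp_pos: [0.4348, -0.0299, 0.0382]
tcp_rot: [180.0, 0.1, 3.3]
force: [-0.2, 0.1, -0.1]
width: 0.001
```

```bash
python3 - <<'E'
from h import *
s=ctrl.state();print(s['time'],s['tcp_pos'],s['tcp_rot'],s['force'],s['width'])
im=ctrl.read_camera('wrist')[:,:,::-1];cv2.imwrite('pics/w8.png',im)
E
```

```text
24.15 [ 0.43477809 -0.02993788  0.03816041] [1.79989902e+02 1.24426182e-01 3.34314125e+00] [-0.19219636  0.09865482 -0.09750374] 0.0005542630294153299
```

View pics/w8.png

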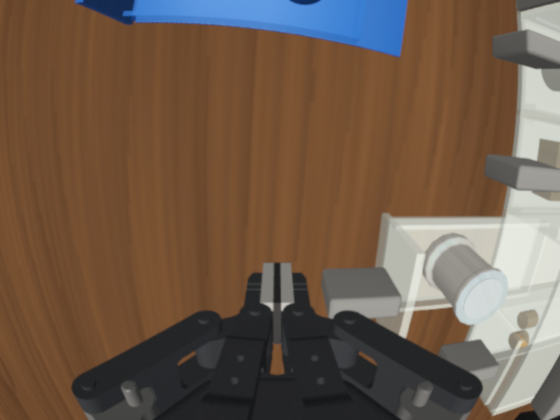

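>>> move_arm(dp=[[0.2,0,0],[0.15,0,0],[0.15,0,0],[0.15,0,0],[0.2,0,0],[0.25,0,0],[0.3,0,0],[0.3,0,0],[0.3,0,0],[0.3,0,0],[0.3,0,0],[0.3,0,0]], dr=[[0,0,0],[0,0,0],[0,0,0],[0,0,0],[0,0,0],[0,0,0],[0,0,0],[0,0,0],[0,0,0],[0,0,0],[0,0,0],[0,0,0]], fingers=[-1,-1,-1,-1,-1,-1,-1,-1,-1,-1,-1,-1])

```text
time: 25.7
tcp_pos: [0.494, -0.0267, 0.0387]
tcp_rot: [180.0, 0.0, 3.3]
force: [-0.9, -1.0, 1.0]
width: -0.001
```

>>> move_arm(dp=[[0.3,0,0],[0.3,0,0],[0.3,0,0],[0.25,0,0],[0.2,0,0],[0,0,0]], dr=[[0,0,0],[0,0,0],[0,0,0],[0,0,0],[0,0,0],[0,0,0]], fingers=[-1,-1,-1,-1,-1,-1])

```text
time: 26.45
tcp_pos: [0.5214, -0.0248, 0.0387]
tcp_rot: [-180.0, -0.1, 3.3]
force: [0.2, 0.4, -0.6]
width: -0.0
```

```bash
python3 - <<'E'
from h import *
s=ctrl.state();print(s['time'],s['tcp_pos'],s['tcp_rot'],s['force'],s['width'])
im=ctrl.read_camera('wrist')[:,:,::-1];cv2.imwrite('pics/w9.png',im)
E
```

```text
26.45 [ 0.52136832 -0.02477199  0.0387276 ] [-1.79963604e+02 -7.46924783e-02  3.32098415e+00] [ 0.2422459   0.42127532 -0.63032339] -0.0002771355961278451
```

View pics/w9.png

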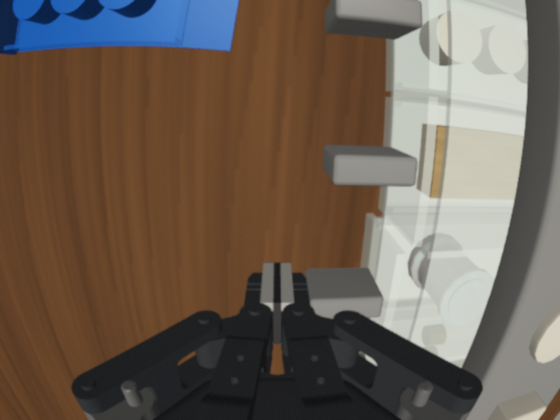

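>>> move_arm(dp=[[0.1,0,0],[0.15,0,0],[0.1,0,0],[0.08,0,0],[0,0,0]], dr=[[0,0,0],[0,0,0],[0,0,0],[0,0,0],[0,0,0]], fingers=[-1,-1,-1,-1,-1])

```text
time: 27.12
tcp_pos: [0.5282, -0.0245, 0.0386]
tcp_rot: [180.0, 0.1, 3.3]
force: [-3.3, 1.2, 2.3]
width: 0.0
```

>>> move_arm(dp=[[0.08,0,0],[0.05,0,0],[0,0,0]], dr=[[0,0,0],[0,0,0],[0,0,0]], fingers=[-1,-1,-1])

```text
time: 27.5
tcp_pos: [0.5283, -0.0245, 0.0385]
tcp_rot: [179.9, 0.4, 3.3]
force: [-6.5, 1.5, 5.6]
width: -0.005
```

```bash
python3 - <<'E'
from h import *
s=ctrl.state();print(s['time'],s['tcp_pos'],s['tcp_rot'],s['force'],s['width'])
im=ctrl.read_camera('wrist')[:,:,::-1];cv2.imwrite('pics/w10.png',im)
E
```

```text
27.5 [ 0.52831121 -0.02454808  0.03845144] [179.94644577   0.35641324   3.33609949] [-6.51748059  1.5020868   5.55732251] -0.004746895395010935
```

View pics/w10.png

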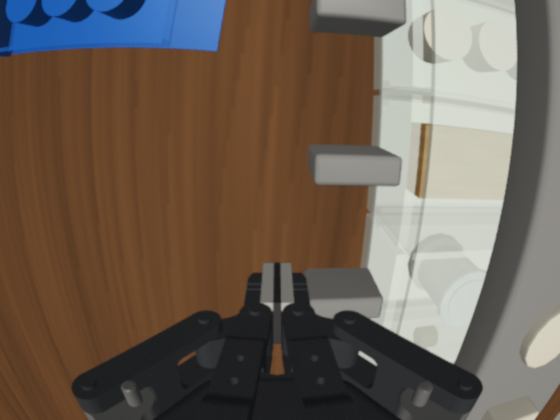

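The drawer is against its stop: position stalled and force rose to 6.5 N. Its fin lines up with the neighbours, and the loupe stands inside at (440,270). Next is the lock key.

>>> move_arm(dp=[[-0.5,0,0],[-0.5,0,0],[0,0,-1],[0,0,-1],[0,0,-1],[0,0,-1],[0.5,-0.8,-1],[1,-1,-0.5],[1,-1,0],[1,-1,0],[1,-1,0],[1,-1,0]], dr=[[0,0,0],[0,0,0],[0,0,0],[0,0,0],[0,0,0],[0,0,0],[0,0,0],[0,0,0],[0,0,0],[0,0,0],[0,0,0],[0,0,0]], fingers=[-1,-1,-1,-1,-1,-1,-1,-1,-1,-1,-1,-1])

```text
time: 29.05
tcp_pos: [0.6157, 0.0968, 0.1486]
tcp_rot: [180.0, -0.1, 3.3]
force: [-0.6, 0.5, -0.1]
width: 0.004
```

```bash
python3 - <<'E'
from h import *
s=ctrl.state();print(s['time'],s['tcp_pos'],s['tcp_rot'],s['force'],s['width'])
im=ctrl.read_camera('wrist')[:,:,::-1];cv2.imwrite('pics/w11.png',im)
E
```

```text
29.05 [0.61573621 0.09676027 0.14861878] [ 1.79974870e+02 -6.29179487e-02  3.28787647e+00] [-0.59970403  0.51009152 -0.14907465] 0.003809376819409689
```

View pics/w11.png

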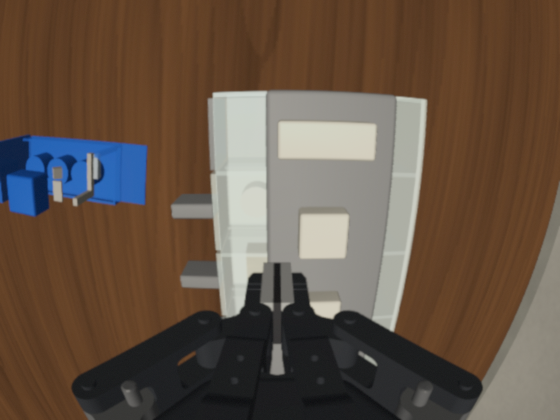

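```bash
python3 - <<'E'
from h import *
p=back('wrist',(327,141),.1);s=ctrl.state();d=p-s['tcp_pos'];w=np.radians(3.3)
print(p,d@[np.cos(w),np.sin(w),0]/.02,d@[np.sin(w),-np.cos(w),0]/.02)
E
```

```text
[0.64467558 0.16731558 0.1       ] 1.476160760858901 -3.2126286022163426
```

>>> move_arm(dp=[[0.5,-1,0],[0.5,-1,0],[0.3,-1,0],[0,0,0.6],[0,0,0.5],[0,0,0],[0,0,0]], dr=[[0,0,0],[0,0,0],[0,0,0],[0,0,0],[0,0,0],[0,0,0],[0,0,0]], fingers=[-1,-1,-1,-1,-1,-1,-1])

```text
time: 29.98
tcp_pos: [0.6373, 0.1569, 0.1264]
tcp_rot: [180.0, 0.0, 3.2]
force: [-0.6, 0.0, 0.1]
width: 0.003
```

```bash
python3 - <<'E'
from h import *
s=ctrl.state();print(s['time'],s['tcp_pos'],s['tcp_rot'],s['force'],s['width'])
c=ctrl.get_calibration('wrist')
im=ctrl.read_camera('wrist')[:,:,::-1];cv2.imwrite('pics/w12.png',im)
print(proj('wrist',[s['tcp_pos']-[0,0,.014],[.6415,.1626,.1]],c))
E
```

```text
29.975 [0.63729279 0.15687231 0.12639314] [1.79962832e+02 3.25735165e-02 3.24599027e+00] [-0.60110878  0.04565148  0.12563752] 0.0027596299019301317
[[273.8535725  276.12470022]
 [282.43858631 255.65453837]]
```

View pics/w12.png

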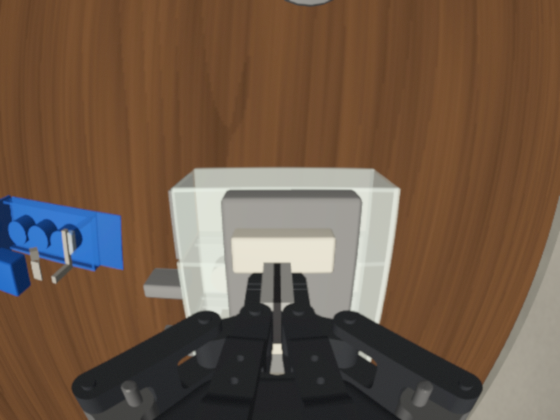

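```bash
python3 - <<'E'
from h import *
s=ctrl.state();print(s['tcp_pos'])
for uv in [(233,252),(335,252),(284,238),(284,272)]:print(back('wrist',uv,.1))
E
```

```text
[0.63749713 0.15717589 0.12675015]
[0.61507013 0.16325993 0.1       ]
[0.67006636 0.16632007 0.1       ]
[0.64190277 0.1731681  0.1       ]
[0.64328392 0.15265571 0.1       ]
```

>>> move_arm(dp=[[0.27,-0.29,0],[0,0,0.5],[0,0,0.35],[0,0,0.15],[0,0,0.08],[0,0,0]], dr=[[0,0,0],[0,0,0],[0,0,0],[0,0,0],[0,0,0],[0,0,0]], fingers=[-1,-1,-1,-1,-1,-1])

```text
time: 30.78
tcp_pos: [0.6425, 0.1643, 0.1052]
tcp_rot: [-180.0, -0.0, 3.3]
force: [0.9, 1.1, 1.9]
width: -0.0
```

>>> move_arm(dp=[[0,0,0.05],[0,0,0.03],[0,0,0]], dr=[[0,0,0],[0,0,0],[0,0,0]], fingers=[-1,-1,-1])

```text
time: 31.15
tcp_pos: [0.6426, 0.1643, 0.1037]
tcp_rot: [-180.0, -0.0, 3.3]
force: [0.7, 1.3, 2.9]
width: -0.001
```

Depth matches the round key press (TCP 0.1037). Rising well clear, then checking.

>>> move_arm(dp=[[0,0,-0.5],[0,0,-1],[0,0,-1],[0,0,-1],[-1,0,-1],[-1,0,-1],[-1,0,-1],[-1,-1,0],[-1,-1,0],[-1,-1,0],[0,0,0],[0,0,0]], dr=[[0,0,0],[0,0,0],[0,0,0],[0,0,0],[0,0,0],[0,0,0],[0,0,0],[0,0,0],[0,0,0],[0,0,0],[0,0,0],[0,0,0]], fingers=[-1,-1,-1,-1,-1,-1,-1,-1,-1,-1,-1,-1])

```text
time: 32.65
tcp_pos: [0.52, 0.2164, 0.2342]
tcp_rot: [180.0, -0.1, 3.3]
force: [0.5, 0.5, 0.2]
width: 0.005
```

```bash
python3 - <<'E'
from h import *
s=ctrl.state();print(s['time'],s['tcp_pos'],s['force'])
w=ctrl.read_camera('wrist')[:,:,::-1];cv2.imwrite('pics/w13.png',w)
im=ctrl.read_camera('scene')[:,:,::-1];cv2.imwrite('pics/s13.png',cv2.resize(im[135:285,230:430],None,fx=4,fy=4,interpolation=cv2.INTER_CUBIC))
im=ctrl.read_camera('top')[:,:,::-1];cv2.imwrite('pics/t13.png',im)
E
```

```text
32.65 [0.52004423 0.21639653 0.23422775] [0.45215176 0.50444617 0.15833956]
```

View pics/s13.png

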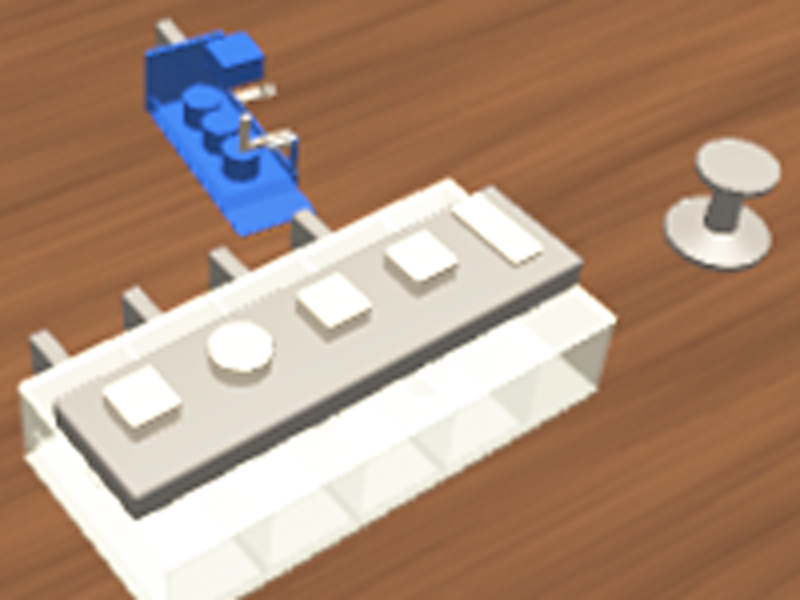

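View pics/t13.png

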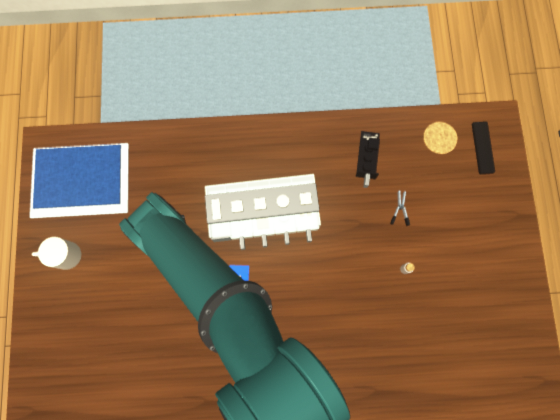

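View pics/w13.png

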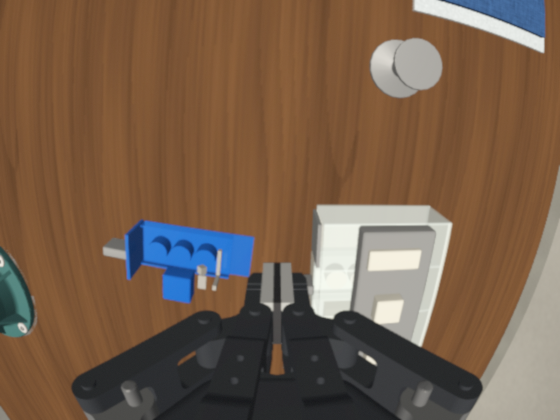

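In the scene crop the lock key is down, and the round key is back at its up position (240,346). Square a is up, and all four fins sit where they were in the first picture. The stand, vial and clamp haven't moved, and the arm is clear.

```bash
python3 -c "
from bench import ctrl
print(ctrl.close_job())"
```

```text
the job is handed in; nothing more can be done
None
```

The loupe is put away and the job is handed in, at about 33 s of the 72 s allowed. I pressed the round key and square a popped up. Then I pulled out the drawer under the round key, stood the loupe on its floor and let go. I slid the drawer shut and pressed the lock key.

- **Keys:** the last pictures show the lock key down, with the round key and square a both up.
- **Drawer:** it stopped moving with the push at about 6.5 N, and all four fins match their starting positions.
- **Loupe:** it stood upright inside the drawer in the last view of it, just after closing. I did not look inside again after pressing the lock key.
- **Bystanders:** the vial, clamp, stand and the blue and black look-alikes are where they started, and the arm was clear of everything.
- **Disagreement:** position estimates for the keys and fins differed by 2–5 mm between cameras, and up to about 9 mm for the lock key. I took close wrist views before descending on the keys, the fin and the loupe, and no check failed.

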